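# Rock the charged battery pack into the light controller's dock

## Robot

A 6-joint arm with a two-finger parallel gripper is mounted at the origin on a cart in front of the work surface, level with it; the furniture and walls round the work are solid. World frame = base frame: x ahead of the robot, y to its left, z up, the work surface at z = 0. Lengths are in m, angles in degrees, forces in N, time in s.
With the tool pointing down it reaches from about 0.325 to 1 m from the base axis. Payload 5.1 kg.
Tool frame: the origin (TCP) lies midway between the tips of the shut fingers; the grasp point (between the pads) lies 19 mm behind it; z points along the fingers, y is the line along which they close (so a half turn about z gives the same grasp; the last joint's range is limited). The gripper opens to 85 mm and grips with 20 to 120 N. Pads are 22 mm wide; open, the fingers measure 114 mm over their backs; the gripper's body (76 mm by 85 mm) begins 54 mm behind the grasp point. The pads swing forward as they close: fully open they stand 13 mm farther back than shut.
Start: joints at [-71.081, 7.093, 94.555, -0, 78.352, -4.733], TCP at [0.261, -0.595, 0.231] pointing down, gripper open.
Joint ranges: [-149.61, 149.61], [-58.7, 133.49], [1.44, 155.28], [-77.14, 257.14], [18.33, 153.61], [-166.67, 166.67]. Speed limits (degrees/s): [147.25, 147.25, 180, 180, 180, 180].

## Interface

Orientations are given as [roll, pitch, yaw] about the fixed x, y, z axes, in that order (R = Rz(yaw) Ry(pitch) Rx(roll)).
In Python, from rig import arm gives the robot as it stands.
- The arm moves only by the tool inch_along, called after "Request:" as name([rows], argument=value, ...), one row to a line, values as JSON. Schema: {"type":"object","properties":{"increments":{"type":"array","items":{"type":"array","items":{"type":"number"},"minItems":7,"maxItems":7},"minItems":1,"maxItems":5},"squeeze":{"type":"number"},"only":{"type":"string"},"quiet":{"type":"boolean"},"lines":{"type":"string"}},"required":["increments"],"additionalProperties":false}. increments is a list of rows, 1 to 5 of them, each of 7 numbers: the finger opening in m, then dx, dy, dz in a scale on which 1.0 is 0.75 m, then a rotation vector rx, ry, rz in normalised numbers (1 is 360 degrees); each row is the pose to reach, as a shift and turn from the pose commanded when the call began, along the tool's axes at that moment; what a row does not reach only later rows make up. A row lasts 1/10 s, in which the tool goes at most 0.05 m and 8.59 degrees, less where a joint would pass 70% of its speed; a pose out of reach is approached as far as the arm can. The fingers move at their own pace and stop on an object; squeeze is the grip in N (left out, the last holds). Time passes only in rows, so rows that do not move let the fingers close. The tool returns the time, the measured TCP pose, the force, the opening and the grip force at its end. only (a regular expression) keeps the lines of the reply that match it, lines (a string "A,B") keeps lines A to B, and quiet returns only ok. Input that does not fit is refused with a message, and nothing moves.
- arm.observe(): the state, without advancing time (a new reading comes with each control period).
- arm.snapshot(name): name is "side" or "top"; returns the picture (384x512x3 uint8, red, green, blue); there is no depth.
- arm.camera_info(name): a dict with "fx", "fy", "cx", "cy" (pixels), "R" (3x3) and "t" (3): a world point X has camera coordinates R X + t. Camera axes: x right, y down, z forward; pixel columns grow to the right and rows downward; lengths in m; the calibration is good to about 2 mm. A picture is of the moment at which its call begins. camera_info takes no time and is no camera call.
- arm.hand_in(): hands the job in; it is judged then, once.
The state is a dict: "time": time; "joint_pos": joint angles; "dq": joint speeds; "joint_torque": joint torques, N m; "tcp_pos": TCP position; "orientation": TCP orientation; "force": force on the tool from outside, world axes, zero at the start; "moment": the same for the moment, N m; "opening": finger opening in m; "grip_force": force on a finger pad.
Only numpy, scipy, OpenCV 4.12 (cv2) and the standard library are available. Lean on these libraries where they do the work, as an engineer would, in place of code of your own. Each camera call takes 0.05 s, during which the arm holds its last target. There are 200 camera calls.

## Task

Load the charged battery pack, the one with the green panel, into the dock of the light controller: tip its brass-contact end down, put that end first under the hood, then let the other end down until the pack lies flat on the pocket floor. Leave the spent pack with the red panel where it lies.

Things in the scene. Friction and masses are not known exactly. Their poses are not given: they have to be found in the camera images.
- green_pack: charged pack: black rectangular block 90 x 40 x 36 mm (x, y, z) with a green top panel and green side bands, about 0.25 kg, flat on the table. Origin at the centre of its underside; +x points lengthwise to its nose, the end with three brass contacts. Grip across the 40 mm width near mid-length, on the upper half: once seated, the dock's rails hide its lower 10 mm.
- green_pack_nose (a point): centre of the green pack's nose face, 45 mm ahead of its origin and 18 mm above its underside. The pack is longer than the open pocket and the back wall too high to slide it in level: it goes in with the nose tilted 11 to 18 degrees down and pushed under the hood, then swings flat, origin near the dock's x = 0, y = 0, z = 8 mm (play +-7 mm in x, +-4 mm in y).
- red_pack: spent pack: same shape, size, origin and axes as the green pack, but with a red top panel and red side bands. Stays where it lies.
- dock: grey dock fixed to the table, 178 x 78 mm. Origin at table height under the pocket's middle, x to the hood; in mm: floor z 8, x -52..52, y -24..24; side rails flare to y +-31 at z 18, outside +-39; back ramp from x -52, z 8 to x -64, z 24, wall to x -74; hood (yellow bar) roofs x 30..52, underside z 57, top 70; pocket's end wall x 52; controller box x 52..104, z 70.

How it is judged:
By the outcome, as a careful person would: the job done as asked, in the order asked, and still so for the second after the job is handed in, with the robot touching nothing.
It also fails if it takes over 35 s, if anything falls off the work surface, if the arm or the gripper's body presses on something with over 40 N, if the wrist force passes 120 N, or if a joint passes its speed limit or range.

## Working session

There is one attempt and no reset: what is moved stays moved. The work goes in short steps, Python scripts to look and compute and a tool call to move; the robot and the scene stay as the last step left them, time stands still between calls to the robot, and variables do not carry over. Pictures are saved under pics/ and viewed, at most 10 in all, crops included, and the job is handed in when it is done.

```bash
mkdir -p pics; ls; python3 - <<'E'
from rig import arm
import cv2
for n in("side","top"):
    im=arm.snapshot(n);cv2.imwrite(f"pics/{n}0.png",cv2.resize(im[:,:,::-1],None,fx=1.5,fy=1.5,interpolation=cv2.INTER_CUBIC))
    cv2.imwrite(f"{n}0raw.png",im[:,:,::-1])
    print(n,arm.camera_info(n))
print(arm.observe())
E
```

```text
pics
rig.py
side {'fx': 363.25118979255086, 'fy': 363.25118979255086, 'cx': 259.27456027673816, 'cy': 187.70891618117093, 'R': array([[ 0.99963671, -0.02363525, -0.01295473],
       [-0.02270996, -0.47974773, -0.87711252],
       [ 0.01451577,  0.87708807, -0.4801102 ]]), 't': array([-0.50760081,  0.01056358,  0.94528135])}
top {'fx': 372.27341444573784, 'fy': 372.27341444573784, 'cx': 250.76202190745929, 'cy': 185.9316621782903, 'R': array([[-0.01912916, -0.99952534,  0.02414878],
       [-0.99809428,  0.01767336, -0.05912237],
       [ 0.05866752, -0.02523372, -0.99795861]]), 't': array([-0.09007795,  0.47371541,  0.88926976])}
{'time': 0.1, 'joint_pos': array([-7.10811918e+01,  7.12886826e+00,  9.46246880e+01, -1.81985762e-04,
        7.83521509e+01, -4.73203715e+00]), 'dq': array([-0.0495247 , -0.02259871, -0.23143466,  0.1570067 ,  0.00609167,
       -0.04984652]), 'joint_torque': array([ 3.15018251e-04, -4.24928856e+01, -3.66655433e+01, -6.57917803e-05,
        3.90781832e-03, -3.82029938e-06]), 'tcp_pos': array([ 0.26055803, -0.59490017,  0.2302022 ]), 'orientation': array([-1.79894638e+02, -8.54282347e-03,  2.36508744e+01]), 'force': array([ 0.34726002,  0.29496491, -0.07938048]), 'moment': array([ 0.05407456, -0.01458619,  0.00705566]), 'grip_force': 0.0, 'opening': 0.08540928031289631}
```

View pics/side0.png

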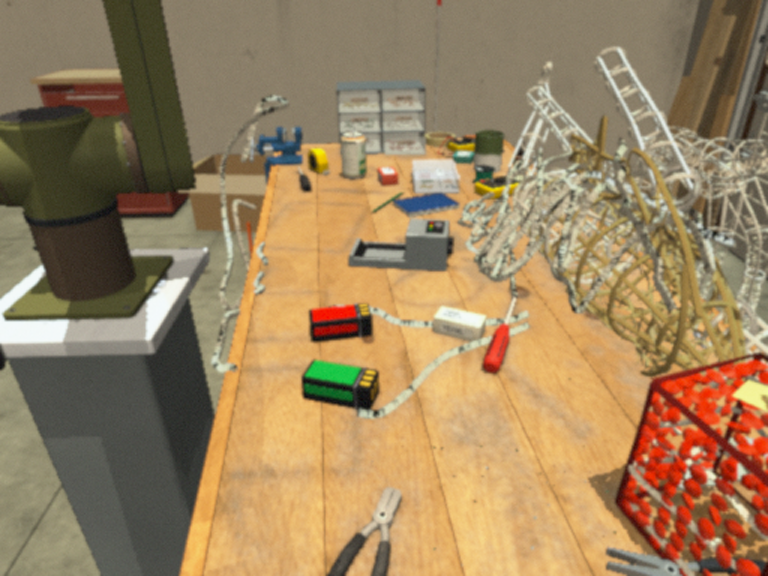

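View pics/top0.png

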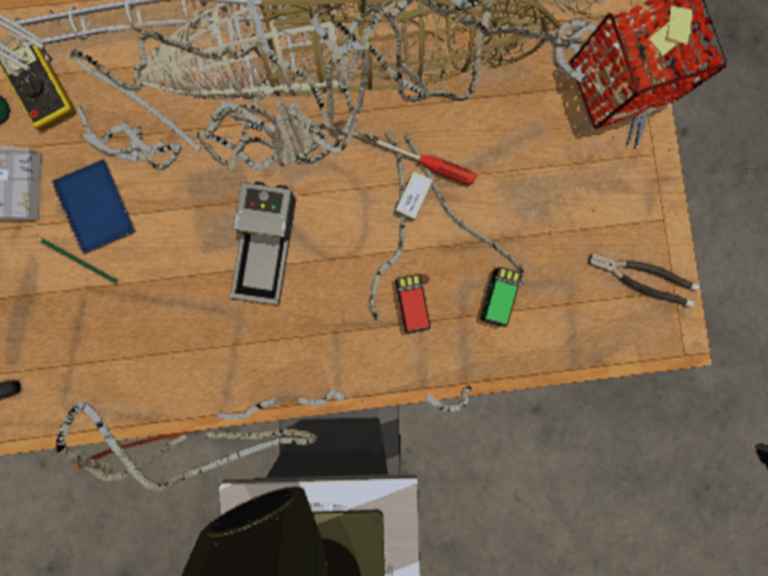

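The side view shows the green pack at about (340,385) and the dock at about (400,250). In the top view the green pack is at (501,297) with its nose up-image, and the dock is at (264,243) with its box end up. Next I'll enlarge both for pixel reading.

```bash
python3 - <<'E'
import cv2,numpy as np
t=cv2.imread("top0raw.png");s=cv2.imread("side0raw.png")
def crop(im,x,y,w,h,f):
    c=cv2.resize(im[y:y+h,x:x+w],None,fx=f,fy=f,interpolation=cv2.INTER_CUBIC)
    for i in range(0,w,10):
        cv2.line(c,(i*f,0),(i*f,4),(255,255,255),1); cv2.putText(c,str(x+i),(i*f,14),0,.35,(255,255,0),1)
    for i in range(0,h,10):
        cv2.line(c,(0,i*f),(4,i*f),(255,255,255),1); cv2.putText(c,str(y+i),(4,i*f+4),0,.35,(255,255,0),1)
    return c
a=np.zeros((600,800,3),np.uint8)
def put(c,x,y): a[y:y+c.shape[0],x:x+c.shape[1]]=c
put(crop(t,310,170,50,50,6),0,0)       # green top
put(crop(t,145,115,60,95,6)[:570],400,0) if 0 else put(crop(t,145,115,60,95,6),400,0)
put(crop(s,195,235,62,42,6),0,310)
cv2.imwrite("pics/c1.png",a)
b=np.zeros((330,780,3),np.uint8)
b[:]=0
c=crop(s,225,140,86,45,7);b=c
cv2.imwrite("pics/c2.png",b)
E
```

```text
(no output)
```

View pics/c1.png

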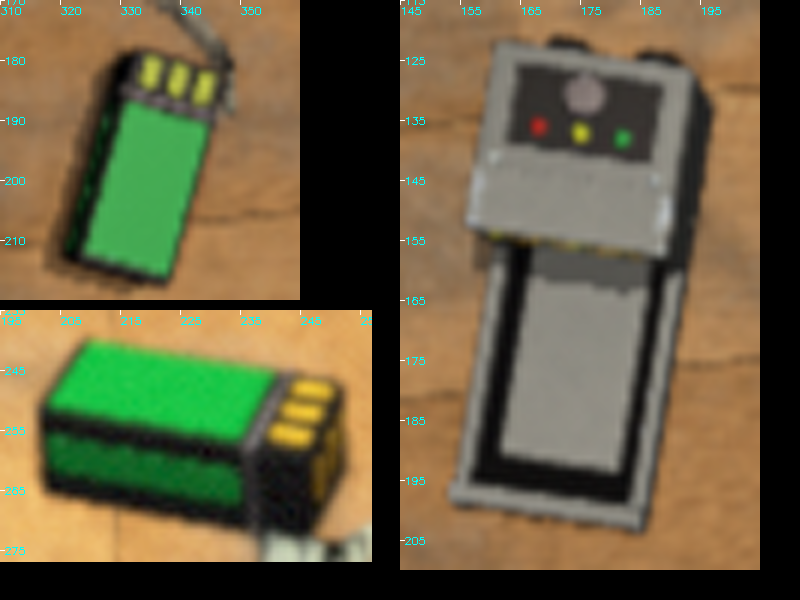

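View pics/c2.png

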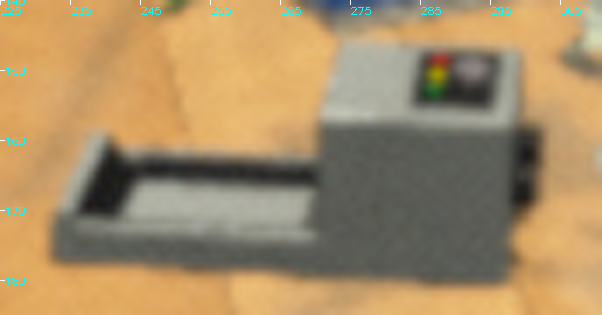

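The crops give the corner pixels for the pack and the dock. Next I'll fit each model pose (x, y, z, yaw) to both views and check it with a wireframe overlay.

```bash
cat > h.py <<'E'
import numpy as np,cv2
from rig import arm
from scipy.optimize import least_squares
C={n:arm.camera_info(n) for n in("side","top")}
def proj(n,X):
    c=C[n];p=np.atleast_2d(X)@c["R"].T+c["t"];return np.c_[c["fx"]*p[:,0]/p[:,2]+c["cx"],c["fy"]*p[:,1]/p[:,2]+c["cy"]]
def pose(q,L):
    a=np.radians(q[3]);L=np.asarray(L,float)/1000
    return np.c_[q[0]+L[:,0]*np.cos(a)-L[:,1]*np.sin(a),q[1]+L[:,0]*np.sin(a)+L[:,1]*np.cos(a),q[2]+L[:,2]]
def fit(obs,q0):
    f=lambda q:np.concatenate([(proj(n,pose(q,[p[0] for p in l]))-[p[1] for p in l]).ravel() for n,l in obs.items()])
    r=least_squares(f,q0,loss="soft_l1",x_scale=[.01,.01,.01,3]);return r.x,np.round(f(r.x).reshape(-1,2),1)
def box(x0,x1,y0,y1,z0,z1):
    P=[(x,y,z) for x in(x0,x1) for y in(y0,y1) for z in(z0,z1)]
    return [(a,b) for i,a in enumerate(P) for b in P[i+1:] if sum(u!=v for u,v in zip(a,b))==1]
E
cat > f.py <<'E'
from h import *
k=lambda ox,oy,f,u,v:((u+.5)/f-.5+ox,(v+.5)/f-.5+oy)
T=lambda u,v:k(310,170,6,u,v); S=lambda u,v:k(195,235,6,u,v-310)
D=lambda u,v:k(145,115,6,u-400,v); E=lambda u,v:k(225,140,7,u,v)
g={"top":[((45,20,36),T(124,52)),((45,-20,36),T(228,74)),((-45,-20,36),T(170,287)),((-45,20,36),T(76,257))],
"side":[((-45,20,36),S(88,340)),((-45,-20,36),S(41,406)),((-45,-20,0),S(44,490)),((45,-20,0),S(306,537)),((45,20,36),S(344,378)),((45,-20,36),S(310,453))]}
d={"top":[((-74,39,24),D(450,495)),((-74,-39,24),D(643,529)),((104,39,70),D(495,40)),((104,-39,70),D(697,68)),((30,39,70),D(469,224)),((30,-39,70),D(667,256))],
"side":[((-74,-39,0),E(55,262)),((104,-39,0),E(510,283)),((104,-39,70),E(515,128)),((30,-39,70),E(322,122)),((30,39,70),E(342,42)),((104,39,70),E(522,48)),((-74,39,24),E(97,134))]}
qg,rg=fit(g,[.45,-.15,0,-14]);qd,rd=fit(d,[.55,.2,0,-8])
print(qg.round(4),rg.tolist());print(qd.round(4),rd.tolist())
np.save("q.npy",[qg,qd])
a=np.zeros((600,800,3),np.uint8)
for n,q,B,x,y,w,h,f,ox,oy in(("top",qg,[box(-45,45,-20,20,0,36)],310,170,50,50,6,0,0),("side",qg,[box(-45,45,-20,20,0,36)],195,235,60,42,6,0,310),
 ("top",qd,[box(30,104,-39,39,0,70),box(-74,30,-39,39,0,18),box(-52,30,-24,24,8,8)],145,115,60,95,6,400,0)):
    c=cv2.resize(cv2.imread(n+"0raw.png")[y:y+h,x:x+w],None,fx=f,fy=f,interpolation=cv2.INTER_CUBIC)
    for b in B:
        for e in b:
            p=((proj(n,pose(q,e))-[x,y]+.5)*f-.5).round().astype(int);cv2.line(c,p[0].tolist(),p[1].tolist(),(255,0,255),1)
    a[oy:oy+c.shape[0],ox:ox+c.shape[1]]=c
cv2.imwrite("pics/o1.png",a)
E
python3 f.py
```

```text
[  0.4404  -0.2969  -0.     -17.1982] [[1.0, -1.5], [-0.2, -0.5], [-0.5, 0.3], [-0.9, 0.6], [-1.0, -1.8], [-1.7, -0.2], [-0.4, 1.0], [1.4, 1.7], [0.9, -0.7], [0.1, 0.2]]
[ 5.1440e-01  8.5400e-02 -1.0000e-03 -9.5522e+00] [[-0.2, 0.4], [0.0, -0.4], [0.2, -1.0], [0.2, -0.6], [-0.7, -0.0], [0.1, -0.3], [0.0, 1.0], [-0.4, 1.5], [-0.1, -0.1], [-0.7, -0.5], [-0.3, -0.2], [0.3, 0.0], [-0.9, -0.2]]
```

View pics/o1.png

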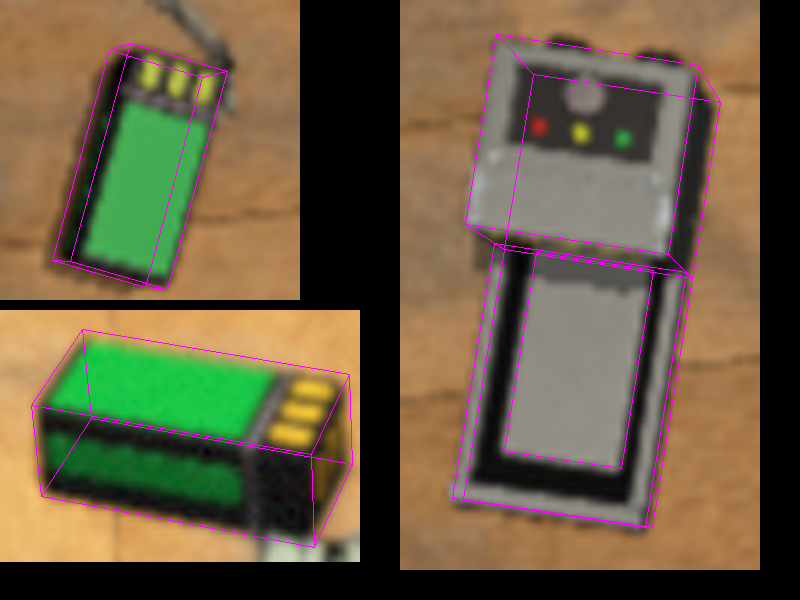

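The wireframes match both objects to about 2 mm and heights agree (z about 0). The fits are pack (0.440, -0.297), yaw -17.2, and dock (0.514, 0.085), yaw -9.6. Next I'll compute the approach.

```bash
cat > d.py <<'E'
# usage: d.py g|d px py pz pitch : TCP target for the pack-frame grip / dock frame, in mm, prints row deltas
import sys,numpy as np
from scipy.spatial.transform import Rotation as R
from rig import arm
qs=dict(zip("gd",np.load("q.npy")))
def row(P,Rt):
    o=arm.observe();R0=R.from_euler("xyz",o["orientation"],degrees=True)
    print("t",round(o["time"],2),"d",R0.inv().apply(P-o["tcp_pos"]).round(4),"rot",(R0.inv()*Rt).as_rotvec(degrees=True).round(2))
G=np.array([-.006,0,.013])  # TCP in pack frame when gripped
def pack(q,x,y,z,p):        # dock/pack-frame pose of pack -> TCP target; x,z of the nose bottom corner in mm
    Rz=R.from_euler("z",q[3],degrees=True);Rp=Rz*R.from_euler("y",p,degrees=True)
    nb=Rz.apply(np.array([x,y,z])/1000)+[q[0],q[1],0]
    row(nb+Rp.apply(G-[.045,0,0]),Rp*R.from_euler("x",180,degrees=True))
if __name__=="__main__":
    pack(qs[sys.argv[1]],*map(float,sys.argv[2:6]))
E
python3 d.py g 45 0 100 0
```

```text
t 0.1 d [ 0.2797 -0.2045  0.1176] rot [-1.000e-01  3.000e-02  4.085e+01]
```

Units first: shifts go in shares of 0.75 m and turns go in shares of 360 degrees. So 0.2 m / 0.75 = 0.2667, 0.16 m / 0.75 = 0.2133, 40.8 degrees / 360 = 0.1133.

Request:
inch_along([
  [0.085,0.0533,-0.0387,0.0067,0,0,0.0222],
  [0.085,0.1067,-0.0773,0.0133,0,0,0.0444],
  [0.085,0.16,-0.116,0.0267,0,0,0.0667],
  [0.085,0.2133,-0.1547,0.04,0,0,0.0889],
  [0.085,0.2667,-0.1933,0.0667,0,0,0.1133],
], squeeze=60)

```text
time: 0.6
tcp_pos: [0.3841, -0.3856, 0.184]
orientation: [179.9, -0.1, -17.0]
force: [1.5, -0.3, 0.7]
opening: 0.085
grip_force: 0.0
```

Request:
inch_along([
  [0.085,0,0,0,0,0,0],
])

```text
time: 0.7
tcp_pos: [0.3837, -0.3816, 0.1799]
orientation: [-179.7, 0.3, -16.4]
force: [-0.1, -1.1, -0.9]
opening: 0.0852
grip_force: 0.0
```

```bash
python3 d.py g 45 0 100 0
```

```text
t 0.7 d [ 0.0247 -0.097   0.0673] rot [-0.27  0.28  0.76]
```

To row units: -0.097 m / 0.75 = -0.1293, 0.067 m / 0.75 = 0.0893.

Request:
inch_along([
  [0.085,0.016,-0.064,0.0267,0,0,0],
  [0.085,0.0333,-0.1293,0.0667,0,0,0],
  [0.085,0.0333,-0.1293,0.0893,0,0,0],
  [0.085,0.0333,-0.1293,0.0893,0,0,0],
  [0.085,0.0333,-0.1293,0.0893,0,0,0],
])

```text
time: 1.2
tcp_pos: [0.4345, -0.3018, 0.1166]
orientation: [180.0, 0.0, -16.6]
force: [1.2, -1.0, 0.4]
opening: 0.0852
grip_force: 0.0
```

```bash
python3 d.py g 45 0 0 0
python3 - <<'E'
from rig import arm
import cv2,numpy as np
t=arm.snapshot("top")[:,:,::-1];s=arm.snapshot("side")[:,:,::-1]
a=np.hstack([cv2.resize(t[150:270,260:360],None,fx=4,fy=4),cv2.resize(s[165:285,190:290],None,fx=4,fy=4)])
cv2.imwrite("pics/a1.png",a)
E
```

```text
t 1.2 d [-0.0016 -0.0065  0.1036] rot [0.01 0.05 0.6 ]
```

View pics/a1.png

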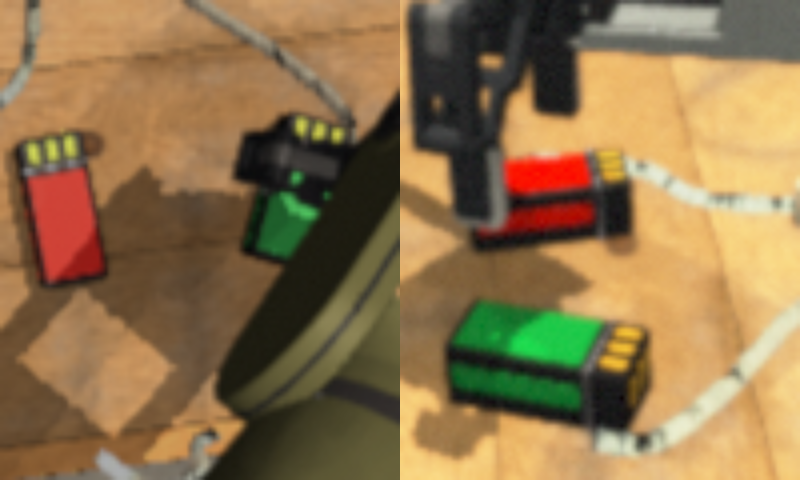

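The gripper is above the green pack and clear of the red one. Descending.

To row units: 0.05 m / 0.75 = 0.0667, 0.025 m / 0.75 = 0.0333.

Request:
inch_along([
  [0.085,0,0,0.0333,0,0,0],
  [0.085,0,0,0.0667,0,0,0],
  [0.085,0,0,0.0667,0,0,0],
  [0.085,0,0,0.0667,0,0,0],
])

```text
time: 1.7
tcp_pos: [0.4349, -0.3025, 0.0677]
orientation: [180.0, -0.1, -16.7]
force: [0.3, -0.8, -0.5]
opening: 0.0855
grip_force: 0.0
```

```bash
python3 d.py g 45 0 0 0;python3 d.py g 45 0 0 0
```

```text
t 1.7 d [-0.0023 -0.007   0.0547] rot [ 0.03 -0.05  0.5 ]
t 1.7 d [-0.0023 -0.007   0.0547] rot [ 0.03 -0.05  0.5 ]
```

To row units: 0.0545 m / 0.75 = 0.0727, 0.045 m / 0.75 = 0.06, 0.5 degrees / 360 = 0.0014.

Request:
inch_along([
  [0.085,-0.0027,-0.0093,0.0133,0,0,0.0014],
  [0.085,-0.0027,-0.0093,0.04,0,0,0.0014],
  [0.085,-0.0027,-0.0093,0.06,0,0,0.0014],
  [0.085,-0.0027,-0.0093,0.0727,0,0,0.0014],
  [0.085,-0.0027,-0.0093,0.0727,0,0,0.0014],
])

```text
time: 2.2
tcp_pos: [0.434, -0.2932, 0.0105]
orientation: [-179.9, 0.2, -17.1]
force: [0.1, -0.4, 0.1]
opening: 0.0849
grip_force: 0.0
```

Request:
inch_along([
  [0.085,0,0,0,0,0,0],
])

```text
time: 2.3
tcp_pos: [0.4351, -0.2942, 0.0122]
orientation: [180.0, -0.0, -17.1]
force: [0.5, -0.1, -0.3]
opening: 0.0851
grip_force: 0.0
```

```bash
python3 d.py g 45 0 0 0
```

```text
t 2.3 d [-0.0001  0.0011 -0.0008] rot [ 0.   -0.01  0.06]
```

Request:
inch_along([
  [0.03,0,0,0,0,0,0],
  [0.03,0,0,0,0,0,0],
  [0.03,0,0,0,0,0,0],
  [0.03,0,0,0,0,0,0],
  [0.03,0,0,0,0,0,0],
], squeeze=60)

```text
time: 2.8
tcp_pos: [0.4356, -0.2948, 0.0131]
orientation: [179.9, -0.1, -17.1]
force: [-0.1, -1.3, 4.7]
opening: 0.0389
grip_force: 63.4
```

Request:
inch_along([
  [0.03,0,0,0,0,0,0],
  [0.03,0,0,0,0,0,0],
  [0.03,0,0,-0.0133,0,0,0],
  [0.03,0,0,-0.0267,0,0,0],
  [0.03,0,0,-0.04,0,0,0],
])

```text
time: 3.3
tcp_pos: [0.4343, -0.2934, 0.042]
orientation: [-180.0, 0.1, -17.1]
force: [0.5, -0.4, -3.8]
opening: 0.0385
grip_force: 62.6
```

To row units: -0.09 m / 0.75 = -0.12, -0.06 m / 0.75 = -0.08.

Request:
inch_along([
  [0.03,0,0,-0.04,0,0,0],
  [0.03,0,0,-0.08,0,0,0],
  [0.03,0,0,-0.12,0,0,0],
  [0.03,0,0,-0.12,0,0,0],
], squeeze=80)

```text
time: 3.7
tcp_pos: [0.4375, -0.2961, 0.1378]
orientation: [179.8, -0.5, -17.1]
force: [0.7, -0.6, -2.3]
opening: 0.0382
grip_force: 87.5
```

```bash
python3 d.py d 5 0 90 14;python3 d.py d 5 0 90 0
```

```text
t 3.7 d [-0.08   -0.3819  0.0206] rot [ -0.67 -14.51  -7.57]
t 3.7 d [-0.0847 -0.3813  0.0325] rot [ 0.26 -0.53 -7.57]
```

```bash
python3 - <<'E'
from rig import arm
import cv2,numpy as np
t=arm.snapshot("top")[:,:,::-1];s=arm.snapshot("side")[:,:,::-1]
a=np.hstack([cv2.resize(t[130:250,260:360],None,fx=4,fy=4),cv2.resize(s[165:285,190:290],None,fx=4,fy=4)])
cv2.imwrite("pics/a2.png",a)
E
```

```text
(no output)
```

View pics/a2.png

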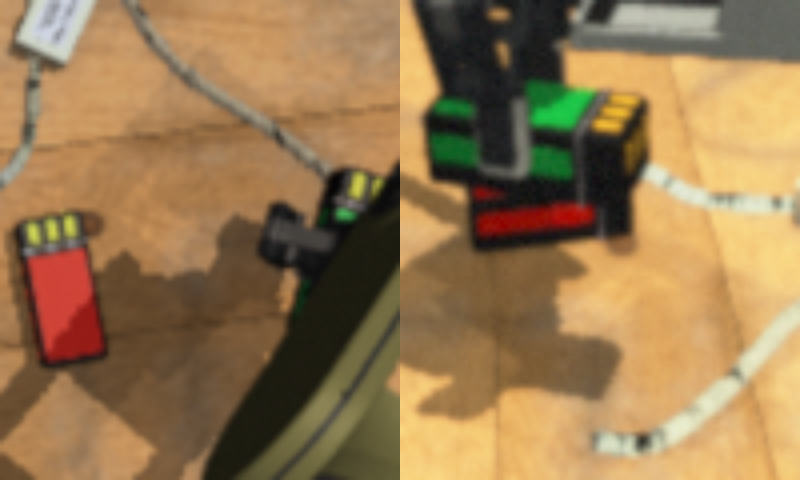

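The pack is held level, lifted and free of the cable. Carrying it to the dock.

To row units: -0.22 m / 0.75 = -0.2933, -0.175 m / 0.75 = -0.2333, -12 degrees / 360 = -0.0333.

Request:
inch_along([
  [0.03,-0.0133,-0.0533,0,0,0,0],
  [0.03,-0.0267,-0.1133,0,0,-0.0083,-0.0056],
  [0.03,-0.04,-0.1733,0,0,-0.0167,-0.0111],
  [0.03,-0.0533,-0.2333,0,0,-0.025,-0.0167],
  [0.03,-0.0667,-0.2933,0,-0.0017,-0.0333,-0.0208],
])

```text
time: 4.3
tcp_pos: [0.4502, -0.0671, 0.1298]
orientation: [-179.8, 12.3, -9.6]
force: [1.5, 0.0, -3.4]
opening: 0.0382
grip_force: 87.3
```

```bash
python3 d.py d 5 0 90 14
```

```text
t 4.3 d [-1.00e-04 -1.61e-01  1.58e-02] rot [-0.2  -1.68  0.  ]
```

To row units: -0.161 m / 0.75 = -0.2147, -0.155 m / 0.75 = -0.2067, -1.7 degrees / 360 = -0.0047.

Request:
inch_along([
  [0.03,0,-0.0533,0,0,-0.0028,0],
  [0.03,0,-0.1067,0,0,-0.0047,0],
  [0.03,0,-0.16,0,0,-0.0047,0],
  [0.03,0,-0.2067,0.0067,0,-0.0047,0],
  [0.03,0,-0.2147,0.0133,0,-0.0047,0],
])

```text
time: 4.8
tcp_pos: [0.4756, 0.0929, 0.1205]
orientation: [-179.8, 13.9, -9.4]
force: [0.4, 0.7, -2.1]
opening: 0.0384
grip_force: 87.3
```

Request:
inch_along([
  [0.03,0,0,0,0,0,0],
  [0.03,0,0,0,0,0,0],
])

```text
time: 5.0
tcp_pos: [0.4757, 0.0894, 0.1213]
orientation: [-179.9, 13.9, -9.6]
force: [-0.1, -0.6, -2.4]
opening: 0.0384
grip_force: 87.3
```

```bash
python3 d.py d 5 0 60 14
python3 - <<'E'
from h import *
cv2.imwrite("topa.png",arm.snapshot("top")[:,:,::-1]);s=arm.snapshot("side")[:,:,::-1];cv2.imwrite("sidea.png",s)
x,y,w,h,f=225,95,90,90,6
from scipy.spatial.transform import Rotation as R
o=arm.observe();Rt=R.from_euler("xyz",o["orientation"],degrees=True)*R.from_euler("x",180,degrees=True)
print(o["tcp_pos"],o["orientation"])
q=np.load("q.npy")[1]
c=cv2.resize(s[y:y+h,x:x+w],None,fx=f,fy=f,interpolation=cv2.INTER_CUBIC)
def dr(e3,col):
    p=((proj("side",e3)-[x,y]+.5)*f-.5).round().astype(int);cv2.line(c,p[0].tolist(),p[1].tolist(),col,1)
for e in box(-45,45,-20,20,0,36): dr(o["tcp_pos"]+Rt.apply(np.array(e)/1000-[-.006,0,.013]),(255,0,255))
for e in box(30,104,-39,39,0,70): dr(pose(q,e),(255,255,0))
cv2.imwrite("pics/a3.png",c)
E
```

```text
t 5.0 d [ 0.0063 -0.0024  0.0359] rot [-0.14 -0.14 -0.05]
[0.4764263  0.08901843 0.12226308] [-179.83713977   13.75536405   -9.6675779 ]
```

View pics/a3.png

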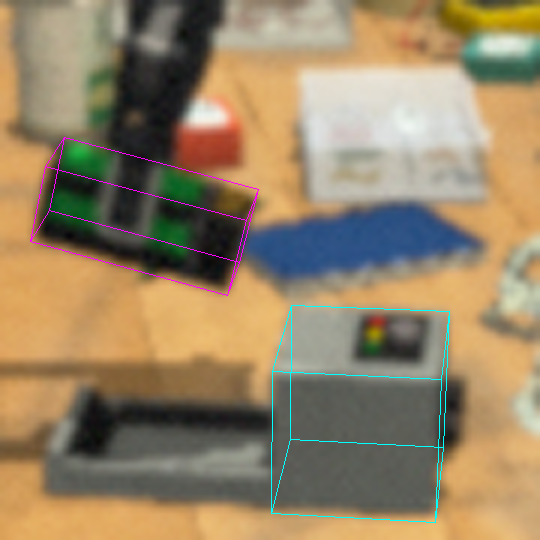

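The held pack's wireframe matches the image to within about 1 mm, nose down 14°, ahead of the hood. Lowering.

To row units: 0.065 m / 0.75 = 0.0867, 0.045 m / 0.75 = 0.06.

```bash
python3 d.py d 5 0 30 14; python3 d.py d 5 0 12 14
```

```text
t 5.1 d [ 0.0128 -0.0026  0.0662] rot [-0.19 -0.24 -0.11]
t 5.1 d [ 0.0171 -0.0025  0.0837] rot [-0.19 -0.24 -0.11]
```

Request:
inch_along([
  [0.03,0.008,-0.0027,0.0267,0,0,0],
  [0.03,0.0133,-0.0027,0.06,0,0,0],
  [0.03,0.0183,-0.0027,0.0867,0,0,0],
  [0.03,0.0183,-0.0027,0.0867,0,0,0],
  [0.03,0.0183,-0.0027,0.0867,0,0,0],
])

```text
time: 5.6
tcp_pos: [0.4752, 0.0919, 0.0567]
orientation: [-179.8, 13.7, -9.7]
force: [0.2, -0.8, -3.1]
opening: 0.0387
grip_force: 87.2
```

```bash
python3 d.py d 5 0 12 14;python3 d.py d 40 0 12 14
```

```text
t 5.6 d [ 0.0032 -0.0001  0.0195] rot [-0.21 -0.28 -0.1 ]
t 5.6 d [ 0.0372 -0.0002  0.0112] rot [-0.21 -0.28 -0.1 ]
```

To row units: 0.019 m / 0.75 = 0.0253, 0.01 m / 0.75 = 0.0133.

Request:
inch_along([
  [0.03,0.002,0,0.0133,0,0,0],
  [0.03,0.004,0,0.0253,0,0,0],
  [0.03,0.004,0,0.0253,0,0,0],
  [0.03,0.004,0,0.0253,0,0,0],
])

```text
time: 6.0
tcp_pos: [0.4733, 0.0929, 0.037]
orientation: [-179.8, 13.7, -9.6]
force: [0.2, 1.1, -3.1]
opening: 0.0384
grip_force: 87.3
```

```bash
python3 d.py d 5 0 12 14;python3 d.py d 25 0 12 14;python3 d.py d 40 0 12 14
```

```text
t 6.0 d [ 0.0004  0.0006 -0.    ] rot [-0.19 -0.27 -0.03]
t 6.0 d [ 0.0199  0.0005 -0.0048] rot [-0.19 -0.27 -0.03]
t 6.0 d [ 0.0344  0.0005 -0.0083] rot [-0.19 -0.27 -0.03]
```

To row units: 0.034 m / 0.75 = 0.0453, 0.028 m / 0.75 = 0.0373.

Request:
inch_along([
  [0.03,0.0133,0,-0.0032,0,0,0],
  [0.03,0.0267,0,-0.0064,0,0,0],
  [0.03,0.0373,0,-0.0089,0,0,0],
  [0.03,0.0453,0,-0.0111,0,0,0],
  [0.03,0.0453,0,-0.0111,0,0,0],
])

```text
time: 6.5
tcp_pos: [0.5093, 0.0868, 0.0375]
orientation: [-179.8, 13.7, -9.6]
force: [0.1, 0.7, -3.2]
opening: 0.0383
grip_force: 87.3
```

```bash
python3 d.py d 40 0 12 14; python3 d.py d 41 0 9 14;python3 d.py d 42 0 9 7;python3 d.py d 43 0 9 0
```

```text
t 6.5 d [-0.0009  0.0006  0.0008] rot [-0.22 -0.35 -0.05]
t 6.5 d [0.0007 0.0006 0.0034] rot [-0.22 -0.35 -0.05]
t 6.5 d [0.0005 0.0006 0.0095] rot [-0.21  6.65 -0.06]
t 6.5 d [0.001  0.0006 0.0157] rot [-0.21 13.65 -0.07]
```

To row units: 0.0152 m / 0.75 = 0.0203, 0.0126 m / 0.75 = 0.0168, 13.5 degrees / 360 = 0.0375.

Request:
inch_along([
  [0.03,0.0007,0,0.0045,0,0,0],
  [0.03,0.0007,0,0.0085,0,0.0094,0],
  [0.03,0.0007,0,0.0127,0,0.0189,0],
  [0.03,0.0009,0,0.0168,0,0.0283,0],
  [0.03,0.0013,0,0.0203,0,0.0375,0],
])

```text
time: 7.0
tcp_pos: [0.5046, 0.0876, 0.0217]
orientation: [-179.8, 0.2, -9.6]
force: [-0.7, -0.5, -3.3]
opening: 0.0385
grip_force: 87.3
```

Request:
inch_along([
  [0.03,0,0,0,0,0,0],
])

```text
time: 7.1
tcp_pos: [0.5037, 0.0878, 0.0218]
orientation: [-179.8, 0.3, -9.6]
force: [-0.7, -0.5, -2.4]
opening: 0.0383
grip_force: 87.3
```

```bash
python3 d.py d 43 0 8 0
```

```text
t 7.1 d [0.003  0.0006 0.0008] rot [-0.17  0.28 -0.03]
```

```bash
python3 - <<'E'
from rig import arm
import cv2,numpy as np
t=arm.snapshot("top")[:,:,::-1];s=arm.snapshot("side")[:,:,::-1]
a=np.hstack([cv2.resize(t[115:215,135:215],None,fx=5,fy=5,interpolation=2),cv2.resize(s[100:200,228:308],None,fx=5,fy=5,interpolation=2)])
cv2.imwrite("pics/a4.png",a)
E
```

```text
(no output)
```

View pics/a4.png

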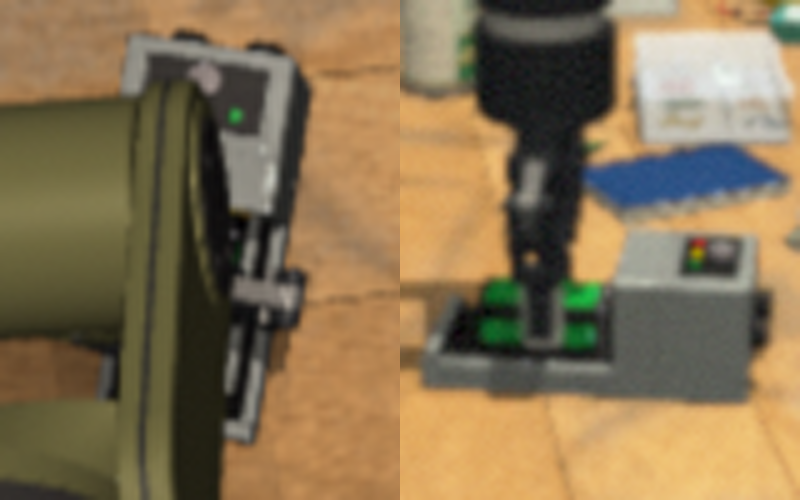

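The pack lies level in the pocket with its nose under the hood; no contact force yet. Lowering the last millimetre to the floor.

To row units: 0.002 m / 0.75 = 0.0027, 0.0012 m / 0.75 = 0.0016, 0.3 degrees / 360 = 0.0008.

Request:
inch_along([
  [0.03,0.0027,0.0007,0.0005,0,0.0008,0],
  [0.03,0.0027,0.0007,0.0011,0,0.0008,0],
  [0.03,0.0027,0.0007,0.0016,0,0.0008,0],
  [0.03,0.0027,0.0007,0.0016,0,0.0008,0],
])

```text
time: 7.6
tcp_pos: [0.5078, 0.0866, 0.0213]
orientation: [-179.8, -0.1, -9.6]
force: [0.4, -0.3, -0.6]
opening: 0.0383
grip_force: 87.7
```

```bash
python3 d.py d 43 0 8 0
```

```text
t 7.6 d [-0.0012  0.      0.0003] rot [-0.18 -0.1  -0.08]
```

Force has dropped from -2.4 to -0.6 N, so the pack has touched down. A touch more, then release.

To row units: 0.001 m / 0.75 = 0.0013, 0.0005 m / 0.75 = 0.0007.

Request:
inch_along([
  [0.03,0,0,0.0007,0,0,0],
  [0.03,0,0,0.0013,0,0,0],
  [0.03,0,0,0.0013,0,0,0],
])

```text
time: 7.9
tcp_pos: [0.5078, 0.0866, 0.0212]
orientation: [-179.8, -0.1, -9.6]
force: [-5.1, -0.4, 6.8]
opening: 0.0386
grip_force: 88.8
```

Request:
inch_along([
  [0.05,0,0,0,0,0,0],
  [0.05,0,0,0,0,0,0],
  [0.06,0,0,0,0,0,0],
  [0.06,0,0,0,0,0,0],
  [0.06,0,0,0,0,0,0],
], squeeze=20)

```text
time: 8.4
tcp_pos: [0.5073, 0.0867, 0.0199]
orientation: [-179.8, -0.1, -9.6]
force: [-0.1, -0.4, 0.2]
opening: 0.0598
grip_force: 0.0
```

To row units: -0.14 m / 0.75 = -0.1867, -0.1 m / 0.75 = -0.1333.

Request:
inch_along([
  [0.06,0,0,-0.0133,0,0,0],
  [0.06,0,0,-0.04,0,0,0],
  [0.06,0,0,-0.08,0,0,0],
  [0.06,0,0,-0.1333,0,0,0],
  [0.06,0,0,-0.1867,0,0,0],
])

```text
time: 8.9
tcp_pos: [0.5066, 0.0863, 0.1617]
orientation: [-179.8, -0.1, -9.6]
force: [0.4, -0.8, -0.5]
opening: 0.0599
grip_force: 0.0
```

Request:
inch_along([
  [0.06,0,0.0533,-0.0267,0,0,0],
  [0.06,-0.0267,0.1067,-0.0267,0,0,0],
  [0.06,-0.0533,0.16,-0.0267,0,0,0],
  [0.06,-0.08,0.2133,-0.0267,0,0,0],
  [0.06,-0.08,0.24,-0.0267,0,0,0],
])

```text
time: 9.4
tcp_pos: [0.4157, -0.0828, 0.1799]
orientation: [-179.9, -0.1, -9.7]
force: [0.6, -0.1, -0.3]
opening: 0.0604
grip_force: 0.0
```

Request:
inch_along([
  [0.06,0,0,0,0,0,0],
  [0.06,0,0,0,0,0,0],
])

```text
time: 9.6
tcp_pos: [0.4179, -0.0812, 0.18]
orientation: [-179.8, -0.2, -9.7]
force: [0.0, 0.2, -0.1]
opening: 0.0599
grip_force: 0.0
```

```bash
python3 - <<'E'
from rig import arm
import cv2,numpy as np
t=arm.snapshot("top")[:,:,::-1];s=arm.snapshot("side")[:,:,::-1]
a=np.hstack([cv2.resize(t[115:215,135:215],None,fx=5,fy=5,interpolation=2),cv2.resize(s[100:200,228:308],None,fx=5,fy=5,interpolation=2)])
cv2.imwrite("pics/a5.png",a)
E
```

```text
(no output)
```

View pics/a5.png

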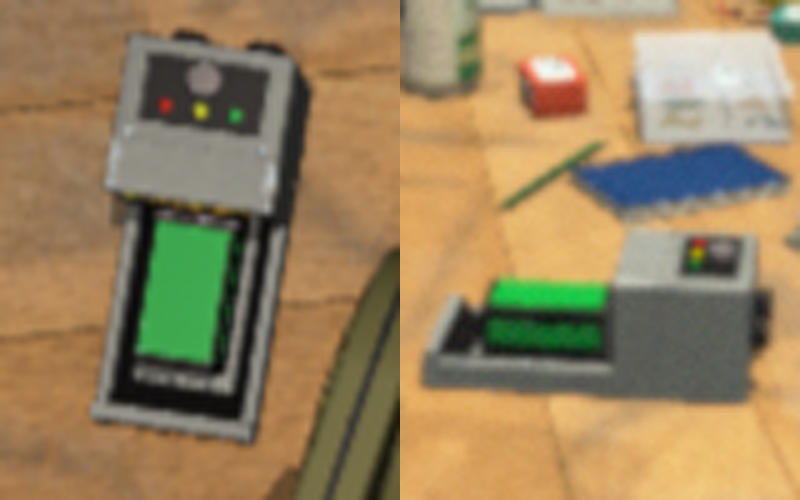

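The pack lies flat and aligned in the pocket, its contacts under the hood and the tail clear of the ramp. The robot is well away, so I'm handing in.

```bash
python3 -c "
from rig import arm
print(arm.hand_in())"
```

```text
the job is handed in; nothing more can be done
None
```

The green pack went nose-first under the hood and now lies flat in the dock, the red pack was left alone, and the job was handed in at about 10 s; no verdict was shown.

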